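Fit the lemon reamer to the juicer and hold it down on its switch

ROBOT

A 6-joint arm with a two-finger parallel gripper is mounted at the origin on a cart in front of the work surface, level with it; the furniture and walls round the work are solid. World frame = base frame: x ahead of the robot, y to its left, z up, the work surface at z = 0. Lengths are in m, angles in rad, forces in N, time in s.
With the tool pointing down it reaches from about 0.375 to 0.825 m from the base axis. Payload 5.5 kg.
Tool frame: the origin (TCP) lies between the finger pads, 19 mm behind the fingertips; this is the grasp point; z points along the fingers, y is the direction in which the jaws open and shut (so a half turn about z gives the same grasp; the last joint's range is limited). The gripper opens to 85 mm and grips with 20 to 120 N. Pads are 22 mm wide; open, the fingers measure 114 mm over their backs; the gripper's body (76 mm by 85 mm) begins 54 mm behind the grasp point. The pads swing forward as they close: fully open they stand 13 mm farther back than shut.
Start: joints at [-1.264, 0.314, -0.047, 1.21, 0, 1.571], TCP at [0.181, -0.572, 0.25] pointing down, gripper open.
Joint ranges: [-2.67, 2.67], [-0.69, 1.73], [-1.03, 1.25], [-2.08, 2.16], [-1.42, 1.45], [-3.14, 3.14]. Speed limits (rad/s): [2.39, 2.39, 3.01, 3.14, 3.14, 3.14].

INTERFACE

Orientations are given as a rotation vector (axis times angle).
In Python, from cell import status, vision, job gives the robot as it stands.
- The arm moves only by the tool servo_tool, never from a script. Its argument "targets" is text: rows parted by semicolons, each of 4 numbers parted by spaces: the shift along the tool's x, y, z in cm, then the turn about the tool's z in degrees. In form: tx ty tz twist; .... A call has 1 to 20 rows; each row shifts and turns the commanded pose from where the row before left it, along the tool's axes as they then stand; what a row does not reach is not made up. A row lasts 1/10 s, in which the tool goes at most 50 mm and 8.59 degrees, less where a joint would pass 70% of its speed; a pose out of reach is approached as far as the arm can. A call is refused whole if a number of a shift passes 5 or a number of a turn 8.59, either way. A call with a gripper value outside its range is refused whole. "jaw" is the closure, from 0 (fully open) to 1 (shut), set as the call begins (left out, the last holds). The fingers move at their own pace and stop on an object; "newtons" is the grip in N (left out, the last holds). Time passes only in rows, so rows that do not move let the fingers close. It gives the time, the measured TCP pose, the force and the opening at its end, in the units of the state.
- status.get_obs(): the state, without advancing time (a new reading comes with each control period).
- vision.snapshot(name): name is "side" or "top" or "wrist"; returns (picture, depth): 480x640x3 uint8, red, green, blue; 480x640 float32, m along the optical axis (not along the pixel's ray), 0 where there is no reading.
- vision.camera_info(name): a dict with "fovy" (degrees; the focal length in pixels is half the picture's height over the tangent of half this angle, whatever the lens; pixels are square), "cx", "cy" (the principal point, pixels), "camera_from_world" (4x4, takes a point from world to camera coordinates); the wrist camera has in their place "tool_from_camera" (4x4, takes a point from camera to tool coordinates, whose origin is the TCP and whose axes are the flange's). Camera axes: x right, y down, z forward; pixel columns grow to the right and rows downward; lengths in m; the calibration is good to about 2 mm. The wrist camera is an equidistant fisheye: a pixel r from the principal point sees the ray r / f radians off the axis. A picture is of the moment at which its call begins: read the wrist's pose just before it. camera_info takes no time and is no camera call.
- job.close_job(): hands the job in, once; it reports no verdict.
Trained networks look in the newest picture that a camera, given by its name, has taken for a name from the list of things; names that differ only in an ending like _2 or _b are one class to them, and where a whole thing is asked for, a point or a joint stands for the part that bears it (a point fixed in the world has none). Each returns a list of dicts, best first, with "score" (0 to 1); they miss things now and then, are a little off and sometimes report something else, mostly with a low value. They report only what shows in the picture. A call takes as long as a camera call. They do not tell look-alikes from the thing itself.
- vision.search_frame(camera, thing): "position" ([x, y, z] in m, in world coordinates, good to about 4 mm: the middle of the surface that is visible of it).
- vision.masks_of(camera, thing): "region" (480x640 bool, what is visible of it).
- vision.place_of(camera, thing): "position" ([x, y, z] in m, in world coordinates, good to about 4 mm: a listed point, or the origin of a listed thing).
The state is a dict: "clock": time; "qpos": joint angles; "qvel": joint speeds; "joint_torque": joint torques, N m; "eef_pos": TCP position; "orientation": TCP orientation; "ft_force": force on the tool from outside, world axes, zero at the start; "wrist_torque": the same for the moment, N m; "finger_gap": finger opening in m.
Only numpy, scipy, OpenCV 4.12 (cv2) and the standard library are available. Lean on these libraries where they do the work, as an engineer would, in place of code of your own. Each camera call takes 0.05 s, during which the arm holds its last target. There are 200 camera calls.

TASK

Take the smaller reamer out of its stand and slide its stem down the juicer's sleeve, turning it until its cross-shaped foot drops into the slots of the drive, then push it fully home against the spring until its flange sits on the sleeve's rim. Finish while still gripping it and holding it pressed down: do not let go. Leave the larger reamer in the stand and the other things on the worktop where they are.

Things in the scene. Friction and masses are not known exactly. Their poses are not given: they have to be found in the camera images.
- juicer: citrus juicer, fixed: round white motor base 140 mm across, shallow steel dish 144 mm across (rim at z = 72 mm) and in its middle an upright aluminium sleeve 46 mm across, mouth at z = 100 mm, round bore 28 mm with a small bevel at the mouth. Origin: centre of its underside, on the sleeve's axis; z up; spout along -x
- juicer_mouth (a point): centre of the sleeve's mouth, level with its top rim, 100 mm above the worktop. Behind the work a wall cabinet overhangs the worktop from x = 0.55 m on, 0.45 m up: keep wrist and elbow in front of it
- drive_slots (a point): centre of the top face of the drive coupling at the foot of the bore, 36 mm below the mouth, on the sleeve's axis. The coupling has a cross of two slots, 12 mm wide, open at the top, along this point's x and y axes (it turns with the coupling)
- drive (a joint): angle of the drive coupling about the vertical, rad, anticlockwise from above; at 0 its slots lie along the juicer's x and y. Starts anywhere in +-0.78; the motor's gearing holds it: about 0.3 N m turns it
- switch_plate (a joint): how far the sprung plate under the slots is pressed down, m. 0 = up, its top 44 mm below the mouth (8 mm below the slots' top); 0.006 when the reamer's flange meets the sleeve's rim (the end stop is 0.007). The spring takes 3 N to start, 9 N at 0.006, and pushes the reamer up again if let go
- small_reamer: smaller of two white reamers, 60 to 130 g, stem down in the stand. Origin: stem's tip; z up along its axis. Foot: a cross, 14 mm high, of two bars 25 mm long, 8 mm thick, along body x and y; round stem 26 mm across to 50 mm above the tip; above the flange four upright ribs, also along x and y, 9 mm thick with flat ends, 40 mm end to end, straight from 54 to 92 mm above the tip; top at 106 mm
- small_reamer_flange (a point): centre of the underside of the small reamer's flange (54 mm across, 4 mm thick), on its axis 50 mm above the stem's tip. The reamer is best gripped above it across the flat ends of two facing ribs, with the TCP about 80 mm above the stem's tip
- large_reamer: the larger reamer: same stem and foot, but the flange is 68 mm across, the ribs 56 mm from end to end and the top 122 mm above the tip. Origin at the stem's tip. It stays in the stand
- stand: the reamer stand, a fixed wooden block 80 x 190 x 56 mm with two through holes 31 mm wide, 110 mm apart (55 mm either side of its middle, along its y). Origin: centre of its underside. A reamer hangs in each hole by its flange, stem tip 6 mm above the worktop; which one is in which hole varies
- lime: bystander: a green lime, 48x44x45 mm; origin at the centre of its underside as it was set down
- balm_tin: bystander: a low round white tin with lid, 90 mm across, 32 mm high; origin at the centre of its underside as it was set down
- salt_shaker: bystander: a glass shaker with steel cap, 44 mm across, 90 mm high; origin at the centre of its underside as it was set down
- jam_jar: bystander: a jam jar, 65 mm across, 96 mm high; origin at the centre of its underside as it was set down
- tin_beans: bystander: a small food tin, 57 mm across, 72 mm high; origin at the centre of its underside as it was set down
- lemon: bystander: a whole lemon, 75x58x59 mm; origin at the centre of its underside as it was set down
Mind the look-alikes: they are no part of the job. What is shaped like the small_reamer but pink or purple is not meant.

How it is judged:
By the outcome, as a careful person would: the job done as asked, in the order asked, and still so for the second after the job is handed in, while the arm keeps its last pose, push and grip.
It also fails if it takes over 45 s, if anything falls off the work surface, if the arm or the gripper's body presses on something with over 40 N, if the wrist force passes 120 N, or if a joint passes its speed limit or range.

## Working session

There is one attempt and no reset: what is moved stays moved. The work goes in short steps, Python scripts to look and compute and a tool call to move; the robot and the scene stay as the last step left them, time stands still between calls to the robot, and variables do not carry over. Pictures are saved under pics/ and viewed, about 8 in all and at most 12, crops included, and the job is handed in when it is done.

Besides the shell and the picture viewer there is one more tool, called in YAML: its name, and indented under it one key for each argument. servo_tool: Moves the arm, as the interface text tells. Its arguments: {"type":"object","properties":{"targets":{"type":"string"},"jaw":{"type":"number"},"newtons":{"type":"number"}},"required":["targets"]}

```bash
mkdir -p pics; ls; cat > h.py <<'E'
import numpy as np, cv2
from cell import status, vision, job
from scipy.spatial.transform import Rotation as R
def snap(cam,name=None):
    o=status.get_obs(); p,d=vision.snapshot(cam)
    if name: cv2.imwrite(f'pics/{name}.png',p[:,:,::-1])
    return o,p,d
def world(cam,d,o=None):
    """per-pixel world points (480,640,3)"""
    c=vision.camera_info(cam); f=240/np.tan(np.radians(c['fovy'])/2)
    u,v=np.meshgrid(np.arange(640),np.arange(480)); x=(u-c['cx'])/f; y=(v-c['cy'])/f
    if cam=='wrist':
        r=np.hypot(x,y)+1e-9; k=np.tan(r)/r; x=x*k; y=y*k
        T=np.eye(4);T[:3,:3]=R.from_rotvec(o['orientation']).as_matrix();T[:3,3]=o['eef_pos']
        T=T@c['tool_from_camera']
    else: T=np.linalg.inv(c['camera_from_world'])
    P=np.stack([x*d,y*d,d],-1)
    return P@T[:3,:3].T+T[:3,3]
E
python3 - <<'E'
from h import *
print(status.get_obs())
for c in ['top','side']:
    o,p,d=snap(c,c+'0'); np.save(c+'0d.npy',d); print(c,vision.camera_info(c))
    for t in ['juicer_mouth','drive_slots','small_reamer','large_reamer','stand','juicer']:
        print(c,t,[(np.round(r['position'],3),round(r['score'],2)) for r in vision.place_of(c,t)])
a=cv2.imread('pics/top0.png');b=cv2.imread('pics/side0.png')
E
```

```text
pics
{'clock': 0.0, 'qpos': array([-1.26397345e+00,  3.14205796e-01, -4.80487591e-02,  1.21018989e+00,
        9.93973823e-06,  1.57082580e+00]), 'qvel': array([-0.00240729, -0.00102463,  0.00093174, -0.00026639, -0.00058418,
        0.00033932]), 'joint_torque': array([ 2.07601843e-03, -5.39589965e+01,  3.39749086e+01,  1.92054635e-02,
        2.06592648e-05, -2.40892882e-05]), 'eef_pos': array([ 0.18106284, -0.57147609,  0.24915995]), 'orientation': array([-3.10309222e+00, -4.79773127e-01,  3.80014872e-04]), 'ft_force': array([0.9553421 , 0.15168067, 0.37437499]), 'wrist_torque': array([ 0.02732321, -0.00736938,  0.02551843]), 'finger_gap': 0.08556186280708018}
top {'fovy': 55.653366314854345, 'cx': 317.8927621682398, 'cy': 242.86842674283145, 'camera_from_world': array([[-0.01292165, -0.99988031, -0.00850856,  0.0064817 ],
       [-0.99466285,  0.01372442, -0.10226169,  0.52938728],
       [ 0.10236623,  0.00714176, -0.99472114,  0.95613385],
       [ 0.        ,  0.        ,  0.        ,  1.        ]])}
top juicer_mouth []
top drive_slots [(array([0.641, 0.117, 0.002]), 0.2), (ar
[... 532 characters left out ...]
.49771087, -0.84574384,  0.17860202],
       [ 0.30671415,  0.78816887, -0.5335881 ,  0.7500074 ],
       [ 0.        ,  0.        ,  0.        ,  1.        ]])}
side juicer_mouth [(array([0.451, 0.23 , 0.096]), 0.8), (array([ 0.445, -0.129,  0.008]), 0.25)]
side drive_slots [(array([ 0.443, -0.134,  0.054]), 0.22)]
side small_reamer [(array([0.451, 0.071, 0.002]), 0.81), (array([ 0.369, -0.018,  0.001]), 0.62), (array([ 0.448, -0.134,  0.009]), 0.6)]
side large_reamer [(array([ 0.421, -0.239,  0.006]), 0.79)]
side stand [(array([ 0.435, -0.186, -0.   ]), 0.67)]
side juicer [(array([0.458, 0.229, 0.   ]), 0.75), (array([ 0.642, -0.194,  0.001]), 0.4), (array([ 0.436, -0.186, -0.002]), 0.16)]
```

View pics/top0.png

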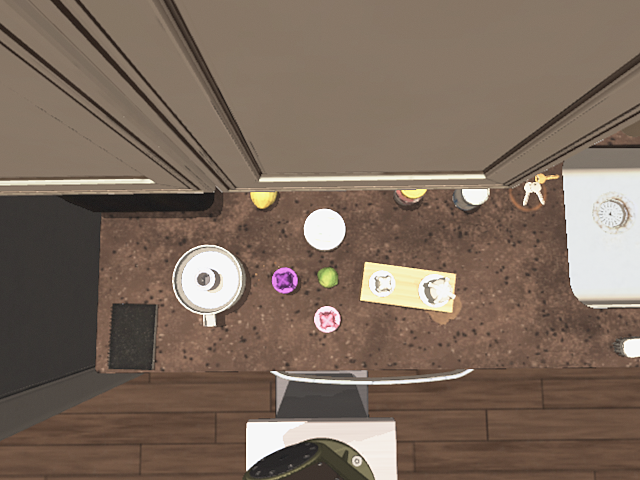

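View pics/side0.png

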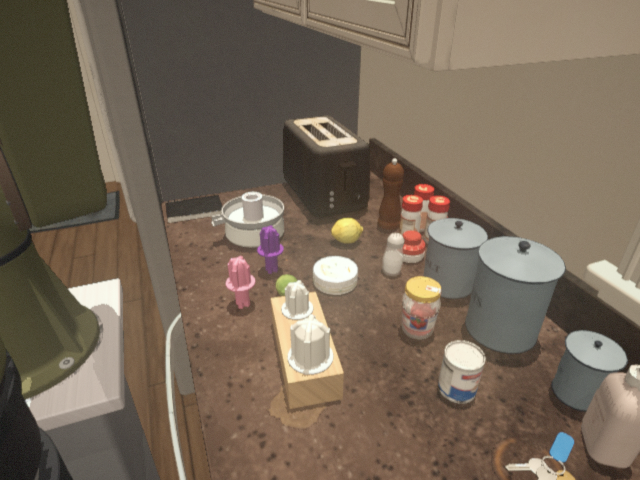

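The white reamers stand in the stand at top (382,284), the smaller with a dark X, and (436,291), the larger. The pink one at (327,320) and the purple one at (285,281) are look-alikes. The small white one, at about (0.445, -0.133), fits the description. I'll move above it and confirm close up.

servo_tool:
  targets: "3.2 -2.8 0 0;3.2 -2.8 0 0;3.2 -2.8 0 0;3.2 -2.8 0 0;3.2 -2.8 0 0;3.2 -2.8 0 0;3.2 -2.8 0 0;3.2 -2.8 0 0;3.2 -2.8 0 0;3.2 -2.8 0 0;3.2 -2.8 0 0;3.2 -2.8 0 0;0 0 0 0;0 0 0 0"
  jaw: 0
  newtons: 60

```text
clock: 2.1
eef_pos: [0.446, -0.135, 0.25]
orientation: [3.104, 0.484, -0.0]
ft_force: [-0.1, -0.8, -0.5]
finger_gap: 0.0853
```

```bash
python3 - <<'E'
from h import *
o,p,d=snap('wrist','w1'); np.save('w1d.npy',d)
print(o['eef_pos'],o['orientation'],o['clock']); print(vision.camera_info('wrist'))
W=world('wrist',d,o)
for t in ['small_reamer','small_reamer_flange']:
    print([(np.round(r['position'],3),round(r['score'],2)) for r in vision.place_of('wrist',t)])
# flange/rib top-layer: points by height band near the estimate
for lo,hi in [(.05,.058),(.058,.066),(.07,.096),(.1,.12)]:
    m=(d>0)&(W[...,2]>lo)&(W[...,2]<hi)&(np.hypot(W[...,0]-.445,W[...,1]+.133)<.04)
    q=W[m]; print(lo,hi,len(q), q.mean(0) if len(q) else '', q.min(0) if len(q) else '', q.max(0) if len(q) else '')
uv=np.argwhere(m); print(uv.mean(0))
c=uv.mean(0).astype(int); y0=max(c[0]-75,0);x0=max(c[1]-100,0)
cv2.imwrite('pics/w1c.png',cv2.resize(p[y0:y0+150,x0:x0+200,::-1],None,fx=4,fy=4,interpolation=cv2.INTER_CUBIC)); print('crop',x0,y0)
E
```

```text
[ 0.44601692 -0.13498126  0.24998835] [ 3.10376299e+00  4.83956696e-01 -4.80095958e-04] 2.1
{'fovy': 65.70646984690485, 'cx': 316.43063671653186, 'cy': 243.2211941156405, 'tool_from_camera': array([[ 6.38777074e-04, -9.61776674e-01, -2.73834297e-01,
         6.98662998e-02],
       [ 9.99999787e-01,  6.50521259e-04,  4.79149821e-05,
         5.39254115e-04],
       [ 1.32051519e-04, -2.73834269e-01,  9.61776885e-01,
        -1.24005491e-01],
       [ 0.00000000e+00,  0.00000000e+00,  0.00000000e+00,
         1.00000000e+00]])}
[(array([ 0.44 , -0.132,  0.007]), 0.96), (array([ 0.369, -0.022, -0.003]), 0.94), (array([ 0.452,  0.071, -0.001]), 0.65), (array([ 0.435, -0.188, -0.002]), 0.63), (array([ 0.428, -0.241,  0.009]), 0.49)]
[(array([ 0.368, -0.018,  0.051]), 0.84), (array([0.451, 0.07 , 0.049]), 0.71), (array([ 0.443, -0.131,  0.056]), 0.64)]
0.05 0.058 3245 [ 0.44963125 -0.13423594  0.05606407] [ 0.40505884 -0.17281192  0.05076105] [ 0.48363718 -0.0932213   0.05798429]
0.058 0.066 1254 [ 0.44935464 -0.12904045  0.06017622] [ 0.41485169 -0.16572405  0.05800051] [ 0.47995036 -0.10397813  0.06592949]
0.07 0.096 387 [ 0.45139005 -0.12831877  0.08490688] [ 0.42839896 -0.14847303  0.0703779 ] [ 0.45958246 -0.11327945  0.09598744]
0.1 0.12 1049 [ 0.44357824 -0.13044235  0.10722525] [ 0.42750149 -0.1454559   0.10000324] [ 0.45637874 -0.11639342  0.11294765]
[236.45662536 308.8207817 ]
crop 208 161
```

View pics/w1c.png

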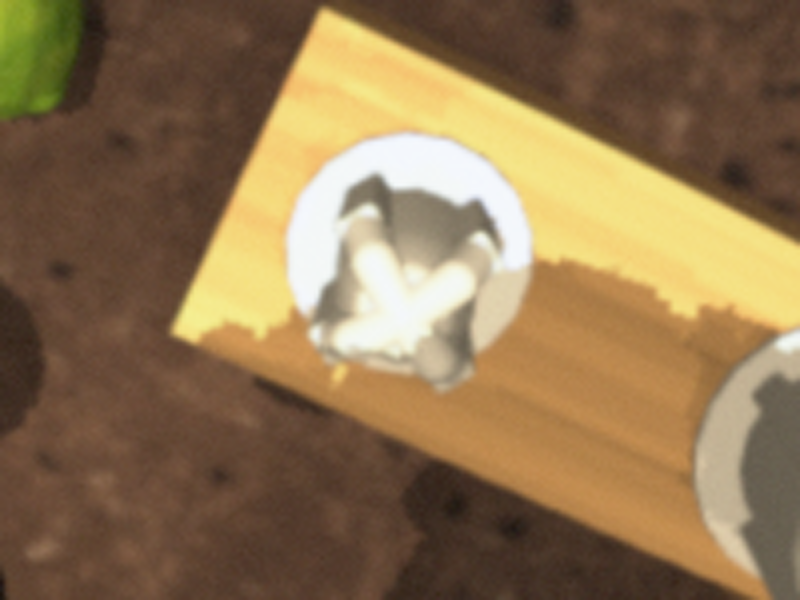

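```bash
cat >> h.py <<'E'
def fit_cross(Q,half,th,c0):
    """fit plus-shape (arms half long, th thick) to xy points: centre and angle"""
    from scipy.optimize import differential_evolution
    def cost(v):
        c,s=np.cos(v[2]),np.sin(v[2]); D=Q-v[:2]; a=np.abs(D@np.array([[c,-s],[s,c]]))
        o=lambda i,j: np.hypot(np.maximum(a[:,i]-half,0),np.maximum(a[:,j]-th/2,0))
        return np.minimum(o(0,1),o(1,0)).mean()*1e3
    r=differential_evolution(cost,[(c0[0]-.012,c0[0]+.012),(c0[1]-.012,c0[1]+.012),(-np.pi/4,np.pi/4)],seed=0)
    return r.x[:2],np.degrees(r.x[2]),r.fun
E
python3 - <<'E'
from h import *
import json
o=status.get_obs();d=np.load('w1d.npy');W=world('wrist',d,o)
m=(d>0)&(W[...,2]>.075)&(W[...,2]<.12)&(np.hypot(W[...,0]-.445,W[...,1]+.131)<.026)
Q=W[m][:,:2]; print(len(Q),fit_cross(Q,.02,.009,(.445,-.131)))
# flange circle r=27 (z .058-.064): stand top .056
from scipy.optimize import least_squares
m=(d>0)&(W[...,2]>.0585)&(W[...,2]<.064)&(np.hypot(W[...,0]-.445,W[...,1]+.131)<.032)
import cv2
P=W[m][:,:2].astype(np.float32); print(cv2.minEnclosingCircle(cv2.convexHull(P)), np.median(W[m][:,2]))
E
```

```text
1645 (array([ 0.44403644, -0.13163452]), np.float64(-42.48793576992819), np.float64(0.39530643020290857))
((0.44527575373649597, -0.13422252237796783), 0.031245281919836998) 0.060089915685910156
```

The crop confirms it: white, in the stand, with a smaller flange than its neighbour at the right edge. Next I align with the ribs, part-descend and look again.

servo_tool:
  targets: "0.1 -0.35 2 -7.5;0 0 2 -7.5;0 0 2 -7.5;0 0 0 -7.3;0 0 0 0;0 0 0 0;0 0 0 0"

```text
clock: 2.95
eef_pos: [0.4459, -0.1327, 0.1906]
orientation: [2.878, 1.257, 0.001]
ft_force: [-0.8, 0.8, 0.4]
finger_gap: 0.0853
```

```bash
python3 - <<'E'
from h import *
o,p,d=snap('wrist','w2'); W=world('wrist',d,o)
M=R.from_rotvec(o['orientation']).as_matrix(); print(o['eef_pos'],np.degrees(np.arctan2(M[1,0],M[0,0])),M[:,2],o['clock'])
for lo in (.070,.08,.09,.1):
    m=(d>0)&(W[...,2]>lo)&(W[...,2]<.12)&(np.hypot(W[...,0]-.444,W[...,1]+.132)<.026)
    Q=W[m][:,:2]; c,a,f=fit_cross(Q,.02,.009,(.444,-.132)); print(lo,len(Q),c,a,f,'tool shift',M[:2,:2].T@(c-o['eef_pos'][:2]))
E
```

```text
[ 0.44593725 -0.13273904  0.19058622] 47.19438081719449 [ 1.08852524e-03 -3.92653437e-04 -9.99999330e-01] 2.95
0.07 2715 [ 0.44501488 -0.12797651] -42.41244369955832 0.3916686422288305 tool shift [ 0.00286734 -0.00391291]
0.08 2491 [ 0.44438811 -0.12827688] -41.44193078728748 0.3475505967861449 tool shift [ 0.00222107 -0.00416865]
0.09 2234 [ 0.44394335 -0.12869992] -41.41196624545385 0.2875636200261032 tool shift [ 0.00160848 -0.00420749]
0.1 1635 [ 0.44341831 -0.12920248] -41.56828414639201 0.12405961093238811 tool shift [ 0.000883   -0.00425119]
```

servo_tool:
  targets: "0.1 -0.4 2.5 0;0 0 2.5 0;0 0 2.5 0;0 0 2.0 0;0 0 1.0 0;0 0 0 0;0 0 0 0"

```text
clock: 3.7
eef_pos: [0.444, -0.1288, 0.0857]
orientation: [2.877, 1.261, 0.001]
ft_force: [-0.2, 0.3, -0.1]
finger_gap: 0.0851
```

servo_tool:
  targets: "0 0 0 0;0 0 0 0;0 0 0 0;0 0 0 0;0 0 0 0;0 0 0 0;0 0 0 0;0 0 0 0"
  jaw: 1
  newtons: 60

```text
clock: 4.5
eef_pos: [0.4441, -0.1288, 0.0859]
orientation: [2.876, 1.262, 0.002]
ft_force: [-0.6, 0.7, 5.3]
finger_gap: 0.0385
```

servo_tool:
  targets: "0 0 -0.5 0;0 0 -1 0;0 0 -2 0;0 0 -3 0;0 0 -3 0;0 0 -3 0;0 0 -3 0;0 0 -1 0;0 0 0 0;0 0 0 0;0 0 0 0"

```text
clock: 5.6
eef_pos: [0.4424, -0.1283, 0.2484]
orientation: [-2.875, -1.261, 0.003]
ft_force: [-0.3, -0.1, -0.4]
finger_gap: 0.0391
```

```bash
python3 - <<'E'
from h import *
o,p,d=snap('wrist','w3'); W=world('wrist',d,o); np.save('w3d.npy',d)
print(o['eef_pos'],o['ft_force'],o['wrist_torque'],o['finger_gap'],o['clock'],o['qpos'])
# held reamer in tool frame
M=R.from_rotvec(o['orientation']).as_matrix(); T=(W-o['eef_pos'])@M
m=(d>0)&(np.abs(T[...,0])<.06)&(np.abs(T[...,1])<.06)&(T[...,2]>-.03)&(T[...,2]<.095)
print(m.sum()); im=p.copy(); 
for lo in np.arange(-.03,.095,.01):
    q=T[m&(T[...,2]>lo)&(T[...,2]<=lo+.01)]
    if len(q): print(round(lo,3),len(q),'x',np.round(q[:,0].min(),4),np.round(q[:,0].max(),4),'y',np.round(np.percentile(q[:,1],[1,99]),4))
for c in ('side','top'):
    snap(c,c+'3')
    print(c,[(np.round(r['position'],3),round(r['score'],2)) for t in ['juicer_mouth','drive_slots'] for r in vision.place_of(c,t)])
E
```

```text
[ 0.44242059 -0.12832762  0.24839111] [-0.31415347 -0.08512468 -0.38859434] [-0.01808457  0.02964804 -0.06462047] 0.03912580931548644 5.6 [-2.82306818e-01  5.48702764e-02 -3.65869361e-01  1.15286700e+00
 -6.01338168e-06  2.03238801e+00]
18179
-0.03 5217 x -0.0172 0.0142 y [-0.0408  0.0427]
-0.02 4068 x -0.0163 0.0178 y [-0.029   0.0302]
-0.01 2444 x -0.011 0.0179 y [-0.0317  0.0333]
0.0 1890 x 0.0002 0.0178 y [-0.0314  0.0328]
0.01 1128 x 0.0003 0.0176 y [-0.0236  0.0259]
0.02 3402 x -0.001 0.0242 y [-0.0221  0.0236]
0.07 28 x 0.0093 0.0099 y [-0.0035  0.0044]
0.08 2 x 0.0091 0.0092 y [-0.0018  0.0004]
side [(array([0.454, 0.232, 0.096]), 0.98)]
top [(array([0.45 , 0.228, 0.098]), 0.76), (array([ 0.439, -0.13 ,  0.222]), 0.33), (array([ 0.44 , -0.134,  0.168]), 0.22)]
```

View pics/w3.png

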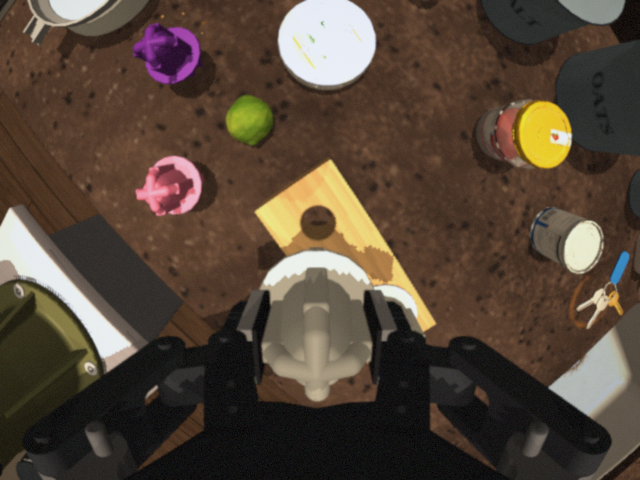

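Gripped squarely across two rib ends, with flange and ribs centred and the stand hole at (318,222) empty. I'm moving so that the wrist camera looks straight down the bore.

servo_tool:
  targets: "2 -2.35 0 0;2 -2.35 0 0;2 -2.35 0 0;2 -2.35 0 0;2 -2.35 0 0;2 -2.35 0 0;2 -2.35 0 0;2 -2.35 0 0;2 -2.35 0 0;1.9 -2.35 0 0;0 0 1.5 0;0 0 1.5 0;0 0 0 0;0 0 0 0;0 0 0 0"

```text
clock: 7.45
eef_pos: [0.4057, 0.177, 0.2208]
orientation: [-2.877, -1.262, -0.002]
ft_force: [0.4, 0.3, -1.5]
finger_gap: 0.0386
```

```bash
python3 - <<'E'
from h import *
o,p,d=snap('wrist','w4'); W=world('wrist',d,o); np.save('w4d.npy',d)
M=R.from_rotvec(o['orientation']).as_matrix()
print(o['eef_pos'],np.degrees(np.arctan2(M[1,0],M[0,0])),M[:,2],o['ft_force'],o['clock'])
for t in ['juicer_mouth','drive_slots']: print(t,[(np.round(r['position'],4),round(r['score'],2)) for r in vision.place_of('wrist',t)])
near=np.hypot(W[...,0]-.453,W[...,1]-.23)<.04
from scipy.optimize import least_squares
m=(d>0)&near&(W[...,2]>.094)&(W[...,2]<.106); q=W[m]; print(len(q),np.median(q[:,2]))
P=q[:,:2].astype(np.float32)
print('outer',cv2.minEnclosingCircle(cv2.convexHull(P)))
uv=np.argwhere(m); print('uv',uv.min(0),uv.max(0)); v,u=((uv.min(0)+uv.max(0))//2)
c=p[v-40:v+40,u-50:u+50,::-1].astype(float); g=np.clip(255*(c/255)**.6,0,255).astype(np.uint8)
cv2.imwrite('pics/w4c.png',cv2.resize(g,None,fx=8,fy=8,interpolation=cv2.INTER_CUBIC)); print('crop',u-50,v-40)
for z0,z1 in [(.02,.05),(.05,.058),(.058,.062),(.062,.07)]: 
    mm=(d>0)&near&(W[...,2]>z0)&(W[...,2]<z1)&(np.hypot(W[...,0]-.453,W[...,1]-.23)<.02); print(z0,mm.sum(),W[mm].mean(0) if mm.any() else '')
E
```

```text
[0.4057227  0.17695145 0.22076083] 47.353593783724655 [ 8.96048615e-04  4.26588001e-04 -9.99999508e-01] [ 0.35336877  0.29575431 -1.49852892] 7.45
juicer_mouth [(array([0.4533, 0.228 , 0.0999]), 0.97)]
drive_slots [(array([0.456 , 0.2301, 0.0646]), 0.54), (array([0.4005, 0.1764, 0.1416]), 0.52)]
2505 0.09969394482757832
outer ((0.45465171337127686, 0.22960199415683746), 0.023460648953914642)
uv [102 281] [171 351]
crop 266 96
0.02 30 [0.45235092 0.23034635 0.04690146]
0.05 829 [0.45442652 0.22970801 0.05599571]
0.058 36 [0.45519247 0.23205874 0.05985751]
0.062 246 [0.45493724 0.22924637 0.06455114]
```

View pics/w4c.png

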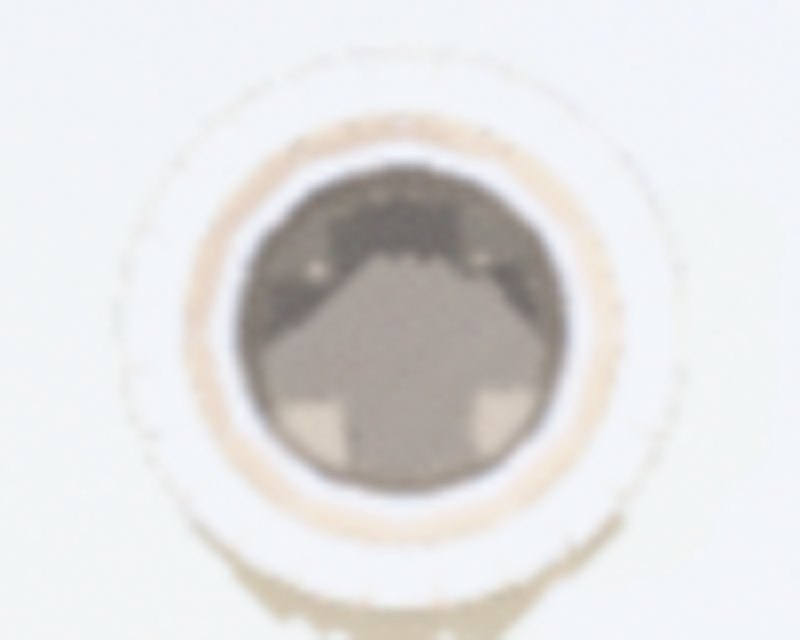

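```bash
python3 - <<'E'
from h import *
from scipy.optimize import least_squares
o=status.get_obs();d=np.load('w4d.npy');W=world('wrist',d,o);M=R.from_rotvec(o['orientation']).as_matrix()
c=np.array([.4547,.2296]); rr=np.hypot(W[...,0]-c[0],W[...,1]-c[1])
m=(d>0)&(rr<.015)&(W[...,2]<.058)&(W[...,2]>.053); print('slots',fit_cross(W[m][:,:2],.014,.012,c))
# radial inner/outer circle fit of the rim
m=(d>0)&(rr<.03)&(np.abs(W[...,2]-.0997)<.003); q=W[m][:,:2]
def edge(q,c0,r0,inner=False):
    D=q-c0;a=np.arctan2(D[:,1],D[:,0]);r=np.hypot(*D.T);e=[]
    for k in np.arange(-np.pi,np.pi,np.pi/18):
        s=(a>=k)&(a<k+np.pi/18)
        if s.sum()>3: i=np.argwhere(s)[:,0]; e.append(q[i[np.argmin(r[i]) if inner else np.argmax(r[i])]])
    return np.array(e)
for inn in (0,1):
    e=edge(q,c,0,inn); f=least_squares(lambda v:np.hypot(e[:,0]-v[0],e[:,1]-v[1])-v[2],[*c,.02],loss='soft_l1',f_scale=.0005); print('rim',inn,f.x,f.cost**.5)
# reamer in tool frame: flange arc
T=(W-o['eef_pos'])@M
mm=(d>0)&(np.abs(T[...,2]-.026)<.004)&(np.hypot(T[...,0],T[...,1])<.035); t=T[mm]; print(len(t),np.median(t[:,2]),t[:,0].max())
e=edge(t[:,:2],np.array([0,0.]),0); e=e[e[:,0]>.005]
for r in (.027,): 
    f=least_squares(lambda v:np.hypot(e[:,0]-v[0],e[:,1]-v[1])-r,[0,0],loss='soft_l1',f_scale=.0005); print('flange',f.x,len(e)); print(np.round(f.fun*1e3,1))
# rib facing end and sides
for z0,z1 in[(-.012,0),(0,.01),(.01,.02)]:
    mm=(d>0)&(T[...,2]>z0)&(T[...,2]<z1)&(np.abs(T[...,1])<.008)&(T[...,0]>.012)&(T[...,0]<.026); t=T[mm]
    if len(t): print(z0,len(t),np.percentile(t[:,0],[10,50,90]),np.percentile(t[:,1],[2,98]))
E
```

```text
slots (array([0.45451509, 0.22970062]), np.float64(-37.62306549429685), np.float64(0.0014337418567759448))
rim 0 [0.45473025 0.22971845 0.02315134] 0.0008023556820312538
rim 1 [0.45469668 0.22959795 0.01407432] 0.0007592927075688241
3232 0.025838428999136236 0.024132966300326134
flange [-0.00290956  0.00068796] 16
[-0.4 -0.4  0.1 -0.   0.1 -0.1  0.1  0.2 -0.1  0.2 -0.2  0.2 -0.2  0.2
 -0.4 -0.3]
-0.012 442 [0.01553035 0.01685327 0.01735947] [-0.0036409   0.00491338]
0 231 [0.01651823 0.01699703 0.01731229] [-0.00364468  0.00465079]
0.01 181 [0.01649913 0.0169388  0.01729328] [-0.00376994  0.00481129]
```

The rim, bore and slots agree on the axis at (0.4547, 0.2297). The slots lie at about 52° against tool yaw 47.4°, seen in the crop as lands turned slightly anticlockwise. The reamer axis is at tool (-2.9, +0.6) mm.

servo_tool:
  targets: "0 0 0 -4.5;1.9 0.1 0 0;1.9 0.1 0 0;1.9 0.2 0 0;1.76 0.14 0 0;0 0 1.5 0;0 0 1 0;0 0 0 0;0 0 0 0;0 0 0 0;0 0 0 0"

```text
clock: 8.7
eef_pos: [0.4558, 0.2323, 0.1957]
orientation: [-2.825, -1.374, -0.002]
ft_force: [0.2, 0.0, -1.5]
finger_gap: 0.0387
```

```bash
python3 - <<'E'
from h import *
o,p,d=snap('wrist','w5'); W=world('wrist',d,o)
M=R.from_rotvec(o['orientation']).as_matrix()
print(o['eef_pos'],np.degrees(np.arctan2(M[1,0],M[0,0])),M[:,2],o['ft_force'],o['clock'])
ax=o['eef_pos']+M@[-.0029,.0006,0]; print('reamer axis',ax,'needs world',np.array([.4547,.2297])-ax[:2],'tool',M[:2,:2].T@(np.array([.4547,.2297])-ax[:2]))
E
```

```text
[0.45584903 0.23233324 0.19569539] 51.86665584324322 [ 9.90866982e-04  5.48298644e-04 -9.99999359e-01] [ 0.18073969  0.02310963 -1.54353448] 8.7
reamer axis [0.45453025 0.22968167 0.19569263] needs world [1.69751416e-04 1.83270066e-05] tool [0.00011924 0.00012221]
```

servo_tool:
  targets: "0 0 0.7 0;0 0 0.5 0;0 0 0.3 0;0 0 0.3 0;0 0 0 0;0 0 0 0"

```text
clock: 9.35
eef_pos: [0.4555, 0.2323, 0.1769]
orientation: [-2.825, -1.374, 0.0]
ft_force: [-0.0, -0.8, -1.0]
finger_gap: 0.039
```

servo_tool:
  targets: "0 0 0.3 0;0 0 0.3 0;0 0 0.3 0;0 0 0.3 0;0 0 0 0;0 0 0 0"

```text
clock: 9.95
eef_pos: [0.4555, 0.2323, 0.1649]
orientation: [2.825, 1.374, -0.0]
ft_force: [-0.4, 0.1, -1.4]
finger_gap: 0.0391
```

servo_tool:
  targets: "0 0 0.4 0;0 0 0.4 0;0 0 0.4 0;0 0 0.4 0;0 0 0.2 0;0 0 0 0;0 0 0 0"

```text
clock: 10.65
eef_pos: [0.4556, 0.2323, 0.147]
orientation: [2.825, 1.374, -0.0]
ft_force: [0.3, 0.3, -0.6]
finger_gap: 0.0387
```

servo_tool:
  targets: "0 0 0.2 0;0 0 0.2 0;0 0 0.2 0;0 0 0 0;0 0 0 0"

```text
clock: 11.15
eef_pos: [0.4555, 0.2323, 0.1409]
orientation: [2.825, 1.374, -0.0]
ft_force: [-0.7, -0.6, -1.2]
finger_gap: 0.0392
```

servo_tool:
  targets: "0 0 0.2 0;0 0 0.2 0;0 0 0.2 0;0 0 0 0;0 0 0 0"

```text
clock: 11.65
eef_pos: [0.4556, 0.2324, 0.1352]
orientation: [-2.825, -1.374, -0.0]
ft_force: [-0.7, -0.2, 2.9]
finger_gap: 0.0389
```

The foot is in the slots and touching the sprung plate. Next I firm up the grip and press home.

servo_tool:
  targets: "0 0 0 0;0 0 0.2 0;0 0 0.2 0;0 0 0.1 0;0 0 0.1 0;0 0 0 0;0 0 0 0;0 0 0 0"
  newtons: 100

```text
clock: 12.45
eef_pos: [0.4557, 0.2325, 0.1301]
orientation: [-2.825, -1.374, -0.001]
ft_force: [-3.1, -1.4, 12.5]
finger_gap: 0.0382
```

```bash
python3 - <<'E'
from h import *
o,p,d=snap('wrist','w6'); W=world('wrist',d,o); M=R.from_rotvec(o['orientation']).as_matrix()
print(o['eef_pos'],o['ft_force'],o['wrist_torque'],o['clock'])
T=(W-o['eef_pos'])@M
mm=(d>0)&(np.abs(T[...,2]-.026)<.006)&(np.hypot(T[...,0],T[...,1])<.0285)&(T[...,0]>.008); print('flange top tool z, world z',np.median(T[mm][:,2]),np.median(W[mm][:,2]),mm.sum())
_,p,d=snap('side','s6'); cv2.imwrite('pics/s6c.png',cv2.resize(p[150:270,170:330,::-1],None,fx=5,fy=5,interpolation=cv2.INTER_CUBIC))
E
```

```text
[0.45571036 0.23245807 0.13006712] [-3.14280314 -1.4211181  12.51731484] [-0.34907234  0.97507748 -0.0170862 ] 12.45
flange top tool z, world z 0.026035120438986245 0.10404638495189245 2643
```

servo_tool:
  targets: "0 0 0.1 0;0 0 0 0;0 0 0 0;0 0 0 0"

```text
clock: 12.95
eef_pos: [0.4558, 0.2325, 0.13]
orientation: [-2.825, -1.374, -0.002]
ft_force: [-5.7, -2.5, 22.1]
finger_gap: 0.0384
```

View pics/s6c.png

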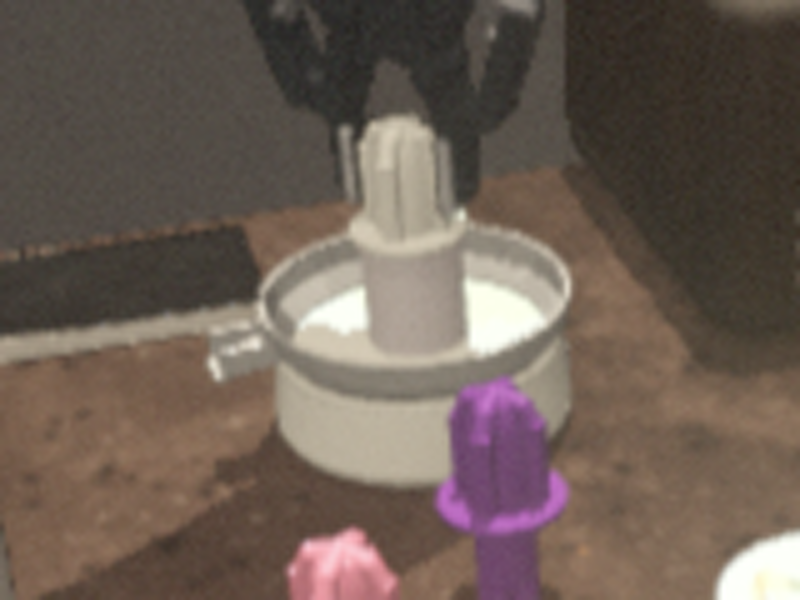

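Pushing 1 mm further raised the force from 12.5 to 22 N with no movement, so the flange is at its hard stop on the rim. In the side crop the flange sits on the sleeve top at (408,230). One last check, then I hand in.

```bash
python3 - <<'E'
from h import *
o,p,d=snap('wrist','w7'); W=world('wrist',d,o); M=R.from_rotvec(o['orientation']).as_matrix(); T=(W-o['eef_pos'])@M
mm=(d>0)&(np.abs(T[...,2]-.026)<.006)&(np.hypot(T[...,0],T[...,1])<.0285)&(T[...,0]>.008)
o=status.get_obs(); print('flange top z',np.median(W[mm][:,2]),o['eef_pos'],o['ft_force'],o['finger_gap'],o['clock'])
snap('top','t7'); print([(np.round(r['position'],3),round(r['score'],2)) for t in ('small_reamer','large_reamer') for r in vision.place_of('top',t)])
print(job.close_job())
E
```

```text
flange top z 0.10401528750818653 [0.45576414 0.23246583 0.13002472] [-7.3033844  -3.32193201 22.83157189] 0.0381932498228327 13.0
[(array([ 0.374, -0.015,  0.004]), 0.85), (array([0.45 , 0.225, 0.051]), 0.72), (array([ 0.452,  0.07 , -0.002]), 0.67), (array([ 0.425, -0.239,  0.006]), 0.78)]
the job is handed in; nothing more can be done
None
```

The smaller white reamer is in the juicer, seated on the drive, and I handed the job in at about 13 s with the arm still gripping it and pressing down.

- **Insertion:** I lined the reamer up with the slots, turned the tool 4.5° to match them, and slid the stem down the sleeve. The foot entered the slots without resistance and the spring took load at the expected depth.
- **Fully home:** The top of the flange reads z = 104.0 mm, which is the 100 mm rim plus the 4 mm flange. Pushing 1 mm further raised the force from 12.5 to 22 N without moving, so it is at its hard stop. The last reading was about 23 N down, with the grip set to 100 N.
- **Other objects:** The top camera still finds the larger reamer in the stand, and the pink and purple look-alikes where they were. I did not re-measure the other items on the worktop, but every move passed well above them.
- **Remaining deviation:** There was a side load of about 8 N at the end, probably from a slight offset while pressing. No check failed.

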